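# Swap two bearing blocks between spring nests

### The job

Two bearing blocks were clamped in each other's spring nests: swap them, so that the brass block ends in the nest with the yellow jaw and the dark steel block in the nest with the blue jaw. Each block must end upright, flat on its nest's floor, centred and square, clamped between the sprung jaw and the low stop. Do not ram a jaw hard against its housing, and leave the roll of tape and the two bushes where they are.

Things in the scene. Friction and masses are not known exactly. Their poses are not given: they have to be found in the camera images.
- yellow_nest: Fixed spring nest with a yellow jaw; the dark steel block starts clamped in it. Aluminium base 142 x 70 x 8 mm (x from -58 to +84 mm). Origin: on the bench under the middle of the seat; z up, x points from the low stop to the sprung jaw. Grey spring housing: face at x = 60 mm, 48 mm high. A block is home with its origin at (0, 0, 8 mm), its long axis along x.
- blue_nest: Fixed spring nest with a blue jaw; the brass block starts clamped in it. Aluminium base 142 x 70 x 8 mm (x from -58 to +84 mm). Origin: on the bench under the middle of the seat; z up, x points from the low stop to the sprung jaw. Grey spring housing: face at x = 60 mm, 48 mm high. A block is home with its origin at (0, 0, 8 mm), its long axis along x.
- yellow_jaw: Yellow sprung jaw of the yellow nest: carriage 16 x 44 x 40 mm with a steel nose. Slides along the nest's x. Its origin coincides with the nest's while a block is clamped; in the empty nest it stands 8 mm nearer the stop. It can be pushed 3 mm past the clamped position, then hits the housing. Spring: 4 N empty, 7 N clamped, 8.5 N at the housing, where force rises steeply.
- blue_jaw: Blue sprung jaw of the blue nest: carriage 16 x 44 x 40 mm with a steel nose. Slides along the nest's x. Its origin coincides with the nest's while a block is clamped; in the empty nest it stands 8 mm nearer the stop. It can be pushed 3 mm past the clamped position, then hits the housing. Spring: 4 N empty, 7 N clamped, 8.5 N at the housing, where force rises steeply.
- yellow_seat (a point): Middle of the yellow nest's floor (8 mm above the bench), where the origin of a seated block lies. Axes as the nest's.
- yellow_stop (a point): Middle of the top edge of the yellow nest's low fixed steel stop, on the face that the block bears on (35 mm from the seat's middle). The stop is 14 mm long, 44 mm wide and 10 mm above the floor. A block must come down behind this edge.
- yellow_nose (a point): Middle of the yellow jaw's nose face (30 mm wide, 35 to 46 mm above the bench): 35 mm from the seat's middle when clamped, 27 mm when empty. It has no lead-in: the 70 mm block must push it back level, along x, above the stop, before it can go down. Let go, the block is slid home against the stop by the spring.
- blue_seat (a point): Middle of the blue nest's floor (8 mm above the bench), where the origin of a seated block lies. Axes as the nest's.
- blue_stop (a point): Middle of the top edge of the blue nest's low fixed steel stop, on the face that the block bears on (35 mm from the seat's middle). The stop is 14 mm long, 44 mm wide and 10 mm above the floor. A block must come down behind this edge.
- blue_nose (a point): Middle of the blue jaw's nose face (30 mm wide, 35 to 46 mm above the bench): 35 mm from the seat's middle when clamped, 27 mm when empty. It has no lead-in: the 70 mm block must push it back level, along x, above the stop, before it can go down. Let go, the block is slid home against the stop by the spring.
- brass_block: Brass bearing block, 70 mm long (x) x 40 mm wide (y) x 40 mm high, with end steps 7 mm long in the top 6 mm; the ends are alike. Dark round bore in each 70 mm side, two screw holes on top. Origin: centre of the underside, z up. About 0.35 kg. Grip it across its 40 mm width. Starts in the nest with the blue jaw.
- steel_block: Dark steel bearing block, 70 mm long (x) x 40 mm wide (y) x 40 mm high, with end steps 7 mm long in the top 6 mm; the ends are alike. Dark round bore in each 70 mm side, two screw holes on top. Origin: centre of the underside, z up. About 0.35 kg. Grip it across its 40 mm width. Starts in the nest with the yellow jaw.
- black_tape: Roll of black tape lying flat, 62 x 60 x 19 mm, beyond the gap between the nests. Origin: centre of the underside. Leave alone.
- bush_near: Bronze flanged bush standing on end, 34 mm diameter, 26 mm high, on the robot's side of the gap between the nests. Origin: centre of the underside. Leave alone.
- bush_far: Bronze flanged bush like the other, next to the roll of tape. Origin: centre of the underside. Leave alone. The bench between the nests, around x = 0.55, is free to set a block down.
There are look-alikes about, which are no part of the job. There is more than one size of the steel_block; the one meant has the size given above.

How it is judged:
At the end, for the whole second after the job is handed in: The brass block is home in the yellow-jawed nest and the dark steel block in the blue-jawed nest: each within 2 mm of the seated position along the nest and in height, within 5 mm across it, square within 0.07 rad, upright within 0.06 rad, let go and at rest (x of brass_block in the frame of yellow_nest between -0.002 and 0.002 m and y of brass_block in the frame of yellow_nest between -0.005 and 0.005 m and z of brass_block in the frame of yellow_nest between 0.006 and 0.01 m and angle between the x axis of brass_block and the x axis of yellow_nest, either way round below 0.07 rad and angle between each of brass_block, steel_block's own z axis and vertical below 0.06 rad and linear speed of each of brass_block, steel_block below 0.01 m/s and x of steel_block in the frame of blue_nest between -0.002 and 0.002 m and y of steel_block in the frame of blue_nest between -0.005 and 0.005 m and z of steel_block in the frame of blue_nest between 0.006 and 0.01 m and angle between the x axis of steel_block and the x axis of blue_nest, either way round below 0.07 rad); the robot touches nothing.
It fails at once if The yellow jaw is rammed against its housing (more than 40 N on the jaw) (contact force between yellow_jaw and anything else above 40 N).
It fails at once if The blue jaw is rammed against its housing (more than 40 N on the jaw) (contact force between blue_jaw and anything else above 40 N).
It fails at once if The roll of tape is moved more than 25 mm (distance of black_tape from where it was at the start of the episode above 0.025 m).
It fails at once if The near bush is moved more than 25 mm (distance of bush_near from where it was at the start of the episode above 0.025 m).
It fails at once if The far bush is moved more than 25 mm (distance of bush_far from where it was at the start of the episode above 0.025 m).
It also fails if it takes over 72 s, if anything falls off the work surface, if the arm or the gripper's body presses on something with over 40 N, if the wrist force passes 120 N, or if a joint passes its speed limit or range.

### The arm

A 7-joint arm with a two-finger parallel gripper is mounted at the origin on a cart in front of the work surface, level with it; the furniture and walls round the work are solid. World frame = base frame: x ahead of the robot, y to its left, z up, the work surface at z = 0. Lengths are in m, angles in rad, forces in N, time in s.
With the tool pointing down it reaches from about 0.4 to 0.9 m from the base axis. Payload 5.5 kg.
Tool frame: the origin (TCP) lies midway between the tips of the shut fingers; the grasp point (between the pads) lies 19 mm behind it (manip.grip_depth is the distance from the TCP to the grasp point, in m); z points along the fingers, y is the line along which they close (so a half turn about z gives the same grasp; the last joint's range is limited). The gripper opens to 92 mm and grips with 3 to 60 N. Pads are 19 mm wide; open, the fingers measure 130 mm over their backs; the gripper's body (75 mm by 190 mm) begins 47 mm behind the grasp point.
Start: joints at [0.263, 0.501, -0.427, 1.55, 0.221, 1.138, -0.21], TCP at [0.65, 0, 0.227] pointing down, gripper open.
Joint ranges: [-2.88, 2.88], [-0.31, 2.03], [-1.54, 1.56], [0.2, 2.42], [-1.41, 4.55], [0.19, 2.02], [-2.57, 2.57]. Speed limits (rad/s): [2.57, 2.57, 3.14, 3.14, 3.14, 3.14, 3.14].

### API

Orientations are given as a unit quaternion [x, y, z, w].
In Python, from bench import manip, effector, viewer gives the robot as it stands. Calls block until the motion is done:
- manip.move_pose(position, orientation): joint-space move of the TCP to a pose.
- manip.servo_line(position, ori=None, vel=0.15): straight line of the TCP; ori=None keeps the orientation; vel is the mean speed in m/s.
- manip.movej(angles): joint-space move.
- effector.open_jaws() and effector.close(f_grip=None): open the fingers fully, or close them until they stop; f_grip is the grip in N (None keeps the last).
- manip.sleep(seconds).
- manip.solve_ik(position, orientation): joint angles nearest the present ones, or None.
- viewer.get_image(name): name is "scene" or "side" or "wrist"; returns the picture (420x560x3 uint8, red, green, blue); there is no depth.
- viewer.get_calibration(name): a dict with "vfov" (degrees; the focal length in pixels is half the picture's height over the tangent of half this angle, whatever the lens; pixels are square), "cx", "cy" (the principal point, pixels), "eye" and "attitude" of the camera in the world. Camera axes: x right, y down, z forward; pixel columns grow to the right and rows downward; lengths in m; the calibration is good to about 2 mm. The wrist camera is an equidistant fisheye: a pixel r from the principal point sees the ray r / f radians off the axis. A picture is of the moment at which its call begins: read the wrist's pose just before it. get_calibration takes no time and is no camera call; for the wrist camera it gives the pose at the moment of the call.
A pose or a line that the arm cannot do raises manip.PlanningError and nothing moves.
- manip.hand_in(): hands the job in; it is judged then, once.
Readings, each from a call of its own:
- manip.current_clock(): time.
- manip.current_q(): joint angles.
- manip.current_joint_velocities(): joint speeds.
- manip.current_tau(): joint torques, N m.
- manip.current_tool_pos(): TCP position.
- manip.current_tcp_rot(): TCP orientation.
- manip.current_force(): force on the tool from outside, world axes, zero at the start.
- manip.current_wrist_torque(): the same for the moment, N m.
- manip.current_finger_gap(): finger opening in m.
- manip.current_gripper_force(): force on a finger pad.
Only numpy, scipy, OpenCV 4.12 (cv2) and the standard library are available. Lean on these libraries where they do the work, as an engineer would, in place of code of your own. Each camera call takes 0.05 s, during which the arm holds its last target. There are 200 camera calls.

## Working session

There is one attempt and no reset: what is moved stays moved. The work goes in short steps, each a Python script; the robot and the scene stay as the last script left them, time stands still between calls to the robot, and variables do not carry over. Pictures are saved under pics/ and viewed, at most 10 in all, crops included, and the job is handed in when it is done.

```bash
mkdir -p pics; ls
python3 - <<'E'
from bench import manip, effector, viewer
import cv2
for n in ["scene","side","wrist"]:
    c=viewer.get_calibration(n); print(n,c)
    cv2.imwrite(f"pics/{n}0.png",viewer.get_image(n)[:,:,::-1])
print(manip.current_clock(),manip.current_tool_pos(),manip.current_tcp_rot(),manip.grip_depth)
E
```

```text
pics
scene {'vfov': 45.109920120940245, 'cx': 278.6738154206365, 'cy': 216.3383579136244, 'eye': array([ 0.02938969, -1.16225685,  0.59069911]), 'attitude': array([ 0.82105936, -0.20900374,  0.12021115, -0.51742462])}
side {'vfov': 47.76385875965936, 'cx': 278.72472624705085, 'cy': 209.8732047890547, 'eye': array([ 0.52995365, -0.84395353,  0.66159133]), 'attitude': array([ 0.9158015 , -0.01205242,  0.00372423, -0.40143303])}
wrist {'vfov': 65.70646984690485, 'cx': 277.70756455435713, 'cy': 211.53468868962287, 'eye': array([0.64874548, 0.06487529, 0.38428602]), 'attitude': array([ 9.92177810e-01, -4.68529368e-04, -5.62762370e-04,  1.24830515e-01])}
0.15 [ 6.49477806e-01 -1.83935581e-05  2.25914206e-01] [ 7.07070601e-01  7.07142571e-01 -5.04382705e-04 -5.43148141e-04] 0.0188
```

View pics/scene0.png

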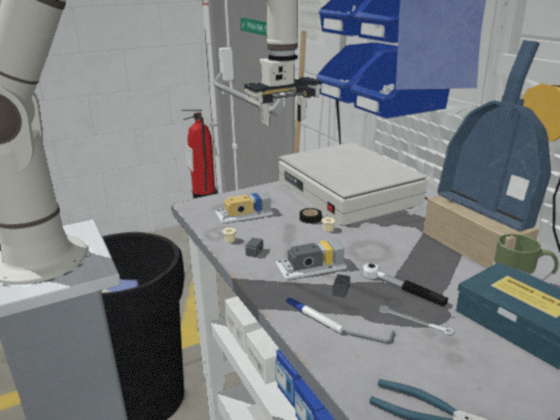

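View pics/wrist0.png

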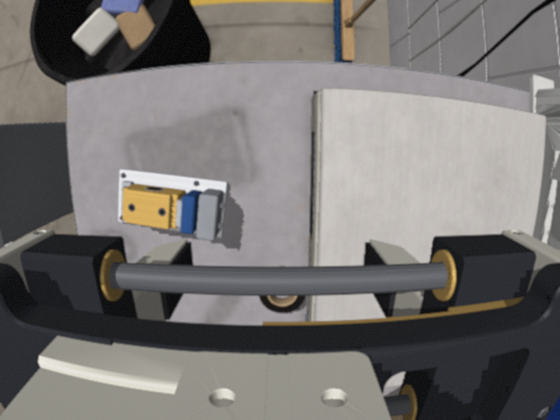

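The wrist view shows the blue nest and brass block at about (165,207). In the scene view the yellow nest with the dark block is at about (308,258), and there are small dark look-alike cubes at (255,246) and (341,286). The tape is at (311,215) and the bushes at (229,235) and (328,225).

```bash
cat > h.py <<'E'
from bench import manip, effector, viewer
import numpy as np, cv2
from scipy.spatial.transform import Rotation as R
def rays(px,c,fish):
    px=np.atleast_2d(np.float64(px)); f=210/np.tan(np.radians(c['vfov'])/2)
    d=(px-[c['cx'],c['cy']])/f
    if fish:
        r=np.linalg.norm(d,axis=1,keepdims=True)+1e-12
        v=np.hstack([d/r*np.sin(r),np.cos(r)])
    else: v=np.hstack([d,np.ones((len(d),1))])
    return R.from_quat(c['attitude']).apply(v)
def onplane(px,c,fish,z):
    v=rays(px,c,fish); e=np.asarray(c['eye']); return e+v*((z-e[2])/v[:,2])[:,None]
def down(yaw):  # tool pointing down, tool y axis (closing) at world angle yaw
    y=np.array([np.cos(yaw),np.sin(yaw),0]); z=np.array([0,0,-1.]); x=np.cross(y,z)
    return R.from_matrix(np.c_[x,y,z]).as_quat()
E
python3 - <<'E'
from h import *
c=viewer.get_calibration("wrist")
p=onplane([(120,170),(228,182),(221,240),(118,222)],c,1,.008); print(p.round(4))
c=viewer.get_calibration("scene")
print("steel block top,bush n, tape, bushf, lookalikes",onplane([(306,248),(229,235),(311,215),(328,225),(255,246),(341,286)],c,0,.02).round(3))
im=cv2.imread("pics/side0.png"); cv2.imwrite("pics/side0c.png",cv2.resize(im,(784,588),interpolation=2))
E
```

```text
[[ 0.4495  0.0229  0.008 ]
 [ 0.5898  0.0047  0.008 ]
 [ 0.5782 -0.0677  0.008 ]
 [ 0.4386 -0.0454  0.008 ]]
steel block top,bush n, tape, bushf, lookalikes [[ 0.548 -0.293  0.02 ]
 [ 0.419 -0.146  0.02 ]
 [ 0.648 -0.15   0.02 ]
 [ 0.655 -0.221  0.02 ]
 [ 0.45  -0.227  0.02 ]
 [ 0.53  -0.462  0.02 ]]
```

View pics/side0c.png

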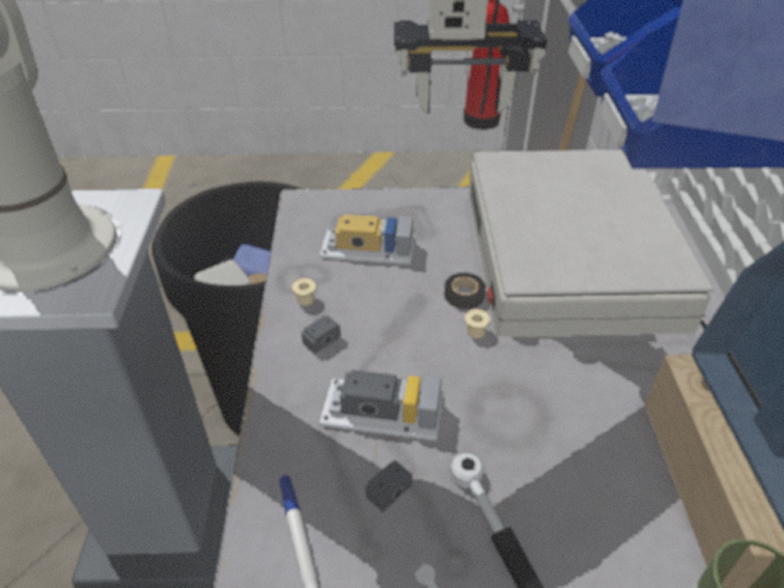

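The wrist ray-cast gives the blue base as 142 x 73 mm, which matches its given size. The blue nest is at about (0.51,-0.02) and the yellow nest at about (0.55,-0.29). In the enlarged side view, the dark candidates are the block in the yellow nest (370,393), a small block at (321,333) and a small block at (389,485). Only the one clamped in the yellow nest is 70 mm long. I'll look straight down on both nests next.

Run:
```python
from h import *
q=manip.current_tcp_rot()
for n,p in (("y",[.56,-.27,.226]),("b",[.53,-.01,.226])):
    manip.move_pose(p,q); manip.sleep(.3)
    c=viewer.get_calibration("wrist"); im=viewer.get_image("wrist")
    cv2.imwrite(f"pics/w_{n}.png",im[:,:,::-1]); np.save(f"c_{n}.npy",c)
    print(n,c,manip.current_clock())
a=cv2.imread("pics/w_y.png")[0:300,80:480]; b=cv2.imread("pics/w_b.png")[0:300,80:480]
cv2.imwrite("pics/w_yb.png",np.vstack([cv2.resize(a,(800,600),interpolation=2)[150:450],cv2.resize(b,(800,600),interpolation=2)[150:450]]))
```

```text
y {'vfov': 65.70646984690485, 'cx': 277.70756455435713, 'cy': 211.53468868962287, 'eye': array([ 0.55982013, -0.20380079,  0.38452568]), 'attitude': array([ 9.92196880e-01,  5.99602547e-04, -2.09711306e-04,  1.24679379e-01])} 1.6
b {'vfov': 65.70646984690485, 'cx': 277.70756455435713, 'cy': 211.53468868962287, 'eye': array([0.52968439, 0.05376527, 0.38433572]), 'attitude': array([ 9.92177467e-01, -1.44400839e-03, -6.54012100e-04,  1.24825326e-01])} 2.975
```

View pics/w_yb.png

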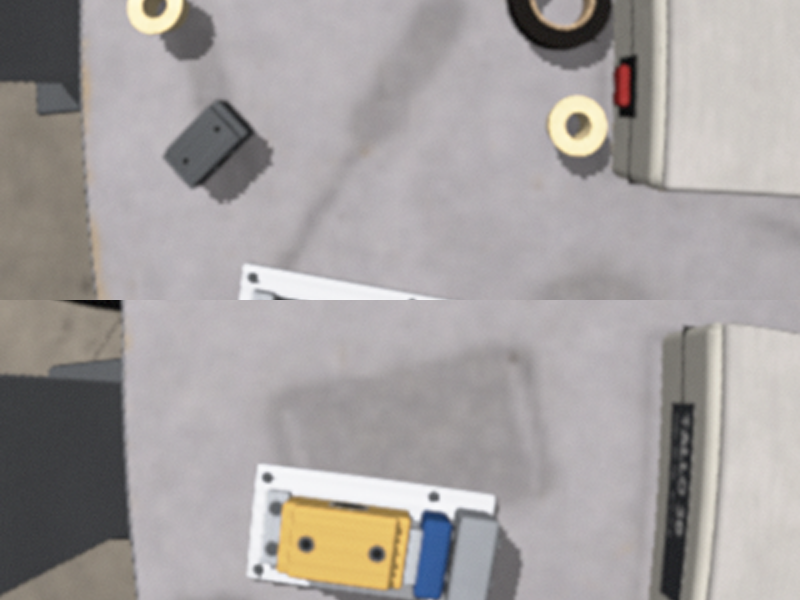

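The upper panel has only the yellow nest's far edge in view. It also shows the small dark look-alike at (208,145) and the far bush and tape at the right edge of the bench. The lower panel shows the blue nest, with brass screw holes at (306,544) and (377,553). I'll shift the yellow view toward -y and retake both from matching poses.

Run:
```python
from h import *
q=down(0.)
for n,p in (("b2",[.52,-.03,.226]),("y2",[.56,-.335,.226])):
    manip.move_pose(p,q); manip.sleep(.3)
    c=viewer.get_calibration("wrist"); im=viewer.get_image("wrist")
    cv2.imwrite(f"pics/w_{n}.png",im[:,:,::-1]); np.save(f"c_{n}.npy",c)
    g=im[:,:,:].astype(int)
    m=(g.min(2)>215).astype(np.uint8); m[240:]=0
    nl,lab,st,ce=cv2.connectedComponentsWithStats(m); print(n,[tuple(s) for s in st[1:] if s[4]>100])
a=[cv2.resize(cv2.imread(f"pics/w_{n}.png")[130:230,160:360],(800,400),interpolation=cv2.INTER_CUBIC)[:,:] for n in("y2","b2")]
cv2.imwrite("pics/w_yb2.png",cv2.resize(np.hstack([x[:, :] for x in a]),(800,200)))
cv2.imwrite("pics/wy2c.png",np.vstack([cv2.resize(x,(600,300)) for x in a]))
print(manip.current_clock())
```

```text
b2 [(np.int32(0), np.int32(67), np.int32(34), np.int32(153), np.int32(2856)), (np.int32(211), np.int32(142), np.int32(125), np.int32(57), np.int32(1644)), (np.int32(218), np.int32(191), np.int32(23), np.int32(11), np.int32(106))]
y2 [(np.int32(0), np.int32(0), np.int32(15), np.int32(29), np.int32(297)), (np.int32(146), np.int32(12), np.int32(26), np.int32(25), np.int32(337)), (np.int32(0), np.int32(128), np.int32(23), np.int32(112), np.int32(1667)), (np.int32(192), np.int32(153), np.int32(125), np.int32(57), np.int32(1600))]
5.1
```

View pics/wy2c.png

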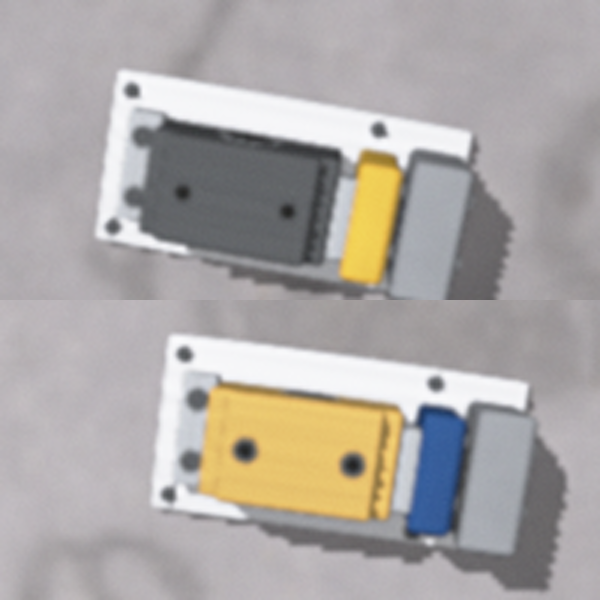

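Top panel is the yellow nest with the full-size dark block, screw holes at (182,192) and (287,211). Bottom panel is the brass block, holes at (245,450) and (353,464). The base corners are clear in both. Next I'll refine the holes to sub-pixel and cross-check against the bases.

Run:
```python
from h import *
for n,H,C in (("y2",[(182,192),(287,211)],[(118,70),(472,132),(97,238)]),("b2",[(245,150),(353,164)],[(168,35),(530,83),(153,208)])):
    c=np.load(f"c_{n}.npy",allow_pickle=True).item(); g=cv2.imread(f"pics/w_{n}.png").max(2).astype(float)
    hp=[]
    for h in H:
        u,v=(np.array(h)+.5)/3-.5+[160,130]; u0,v0=int(round(u)),int(round(v))
        for _ in range(3):
            w=g[v0-5:v0+6,u0-5:u0+6]; k=np.clip(np.median(w)-15-w,0,None); Y,X=np.mgrid[-5:6,-5:6]
            k=k*(X**2+Y**2<=18); du,dv=(k*X).sum()/k.sum(),(k*Y).sum()/k.sum()
            hp.append((u0+du,v0+dv)) if _==2 else None; uu,vv=u0+du,v0+dv; u0,v0=int(round(uu)),int(round(vv))
    P=onplane(hp,c,1,.048); d=P[1]-P[0]
    print(n,"holes",np.round(hp,2).tolist(),P.round(4).tolist(),"sep",np.linalg.norm(d).round(4),"mid",P.mean(0).round(4),"yaw",np.arctan2(d[1],d[0]).round(4))
    Q=onplane((np.array(C)+.5)/3-.5+[160,130],c,1,.008); ex=Q[1]-Q[0]; ey=Q[0]-Q[2]
    yaw=np.arctan2(ex[1],ex[0]); ux=np.array([np.cos(yaw),np.sin(yaw),0]); uy=np.array([-np.sin(yaw),np.cos(yaw),0])
    print("  base",np.linalg.norm(ex).round(4),np.linalg.norm(ey).round(4),"yaw",yaw.round(4),np.arctan2(-ey[0],ey[1]).round(4),"orig",((Q[0]+58e-3*ux-35e-3*uy)+(Q[1]-84e-3*ux-35e-3*uy)).round(4)/2)
    for yw in (np.pi/2,-np.pi/2): 
        o=P.mean(0); j=manip.solve_ik([o[0],o[1],.014],down(yaw+yw)); print("  ik",yw,None if j is None else np.round(j,2))
```

```text
y2 holes [[220.43, 193.77], [255.41, 200.05]] [[0.4988, -0.3355, 0.048], [0.5362, -0.3424, 0.048]] sep 0.038 mid [ 0.5175 -0.339   0.048 ] yaw -0.1836
  base 0.141 0.069 yaw -0.18 -0.1746 orig [ 0.5175  -0.33885  0.008  ]
  ik 1.5707963267948966 [ 0.91  0.74 -0.51  1.76  0.5   0.77  1.54]
  ik -1.5707963267948966 [ 0.51  0.68  0.04  1.77 -0.04  0.69 -1.18]
b2 holes [[241.24, 179.71], [277.13, 184.6]] [[0.4813, -0.0159, 0.048], [0.519, -0.0213, 0.048]] sep 0.0381 mid [ 0.5001 -0.0186  0.048 ] yaw -0.141
  base 0.142 0.0692 yaw -0.1337 -0.1208 orig [ 0.50025 -0.01875  0.008  ]
  ik 1.5707963267948966 [ 0.44  0.61 -0.56  2.05  0.54  0.63  0.95]
  ik -1.5707963267948966 [ 0.02  0.54 -0.04  2.07  0.04  0.54 -1.76]
```

The holes and bases agree to 0.3 mm: yellow at (0.5175,-0.3389) yaw -0.18, blue at (0.5002,-0.0187) yaw -0.136. The 142 x 70 mm base also confirms the dark block is the 70 mm one. I'll grasp the steel block first and set it on the bench.

```bash
cat >> h.py <<'E'
Y=(np.array([.5175,-.3389]),-.181); B=(np.array([.5002,-.0187]),-.136); T=(np.array([.55,-.18]),-.15)
def ori(N): return down(N[1]-np.pi/2)
def at(N,x,z,y=0.):
    c,s=np.cos(N[1]),np.sin(N[1]); return np.array([N[0][0]+c*x-s*y,N[0][1]+s*x+c*y,z])
def st(N,tag):
    f=np.array(manip.current_force()); p=np.array(manip.current_tool_pos()); c,s=np.cos(N[1]),np.sin(N[1]); d=p[:2]-N[0]
    print(tag,"t%.2f"%manip.current_clock(),"nest xyz mm",np.round([1e3*(c*d[0]+s*d[1]),1e3*(-s*d[0]+c*d[1]),1e3*p[2]],2),"F nest",np.round([c*f[0]+s*f[1],-s*f[0]+c*f[1],f[2]],1),"gap %.4f"%manip.current_finger_gap(),flush=True)
ZG=.015  # TCP height when block seated on the 8 mm floor
def extract(N):
    effector.open_jaws(); manip.move_pose(at(N,0,.10),ori(N)); manip.servo_line(at(N,0,ZG),vel=.1); st(N,"down")
    effector.close(40); manip.sleep(.2); st(N,"grip")
    manip.servo_line(at(N,0,ZG+.013),vel=.03); st(N,"lift")
    for x in (-.004,-.007,-.009,-.014): manip.servo_line(at(N,x,ZG+.013),vel=.03); st(N,"back")
    manip.servo_line(at(N,-.014,.12),vel=.15); st(N,"up")
E
python3 - <<'E'
from h import *
extract(Y)
manip.move_pose(at(T,0,.12),ori(T)); st(T,"T")
manip.servo_line(at(T,0,ZG-.008+.002),vel=.1); st(T,"T low")
E
```

```text
down t7.71 nest xyz mm [ 0.63 -0.26 15.62] F nest [-0.6  0.3  0.8] gap 0.0918
grip t8.77 nest xyz mm [-0.04  1.47 14.93] F nest [-0.9  5.1  2.1] gap 0.0398
lift t9.35 nest xyz mm [-4.41  0.11 26.31] F nest [-5.   3.  -5.6] gap 0.0398
back t9.63 nest xyz mm [-6.53 -0.54 27.1 ] F nest [-4.3  1.4 -7.4] gap 0.0392
back t9.88 nest xyz mm [-7.53 -0.83 28.05] F nest [-3.5 -1.5 -6.4] gap 0.0398
back t10.13 nest xyz mm [-7.96 -0.69 28.73] F nest [-1.8 -1.1 -4.6] gap 0.0396
back t10.45 nest xyz mm [-13.36   0.14  28.42] F nest [-0.3 -0.9 -2.7] gap 0.0398
up t11.22 nest xyz mm [-14.67   0.34 119.31] F nest [-0.7 -0.5 -4.1] gap 0.0396
T t11.91 nest xyz mm [ -0.7    0.91 118.86] F nest [-0.3 -1.1 -3.8] gap 0.0394
T low t13.17 nest xyz mm [ 0.76 -0.1   9.73] F nest [ 1.   0.4 -3.7] gap 0.0397
```

The arm is compliant, giving about 1 mm per N, so I'll servo insertions on the actual position. Now I'll set the steel block down and extract the brass.

Run:
```python
from h import *
manip.servo_line(at(T,0,ZG-.008-.001),vel=.03); manip.sleep(.2); st(T,"set")
effector.open_jaws(); manip.sleep(.1); st(T,"open"); manip.servo_line(at(T,0,.10),vel=.2)
extract(B)
cv2.imwrite("pics/s1.png",cv2.resize(viewer.get_image("side")[120:340,160:360,::-1],(600,600),interpolation=2)[:600])
```

```text
set t13.62 nest xyz mm [ 1.44 -0.19  6.96] F nest [ 2.6 -1.   3.1] gap 0.0398
open t14.68 nest xyz mm [0.03 0.   6.02] F nest [ 0.6 -0.7  0.5] gap 0.0917
down t17.23 nest xyz mm [ 0.56 -0.03 15.44] F nest [-0.2 -0.1  0.3] gap 0.0916
grip t18.29 nest xyz mm [-0.02  1.48 15.02] F nest [-1.1  6.3 -0.2] gap 0.0399
lift t18.88 nest xyz mm [-4.26 -0.74 27.14] F nest [-5.5  0.8 -4.6] gap 0.0396
back t19.16 nest xyz mm [-6.69 -0.75 27.43] F nest [-4.8  0.2 -6.9] gap 0.0400
back t19.41 nest xyz mm [-7.5 -0.5 28. ] F nest [-3.6 -1.6 -4.6] gap 0.0394
back t19.66 nest xyz mm [-7.99  0.   28.46] F nest [-1.2 -0.8 -2.9] gap 0.0394
back t19.98 nest xyz mm [-13.36   0.29  28.36] F nest [ 0.1 -0.5 -2.9] gap 0.0397
up t20.74 nest xyz mm [-1.4540e+01 -8.0000e-02  1.1949e+02] F nest [-0.4 -0.1 -3.4] gap 0.0401
```

View pics/s1.png

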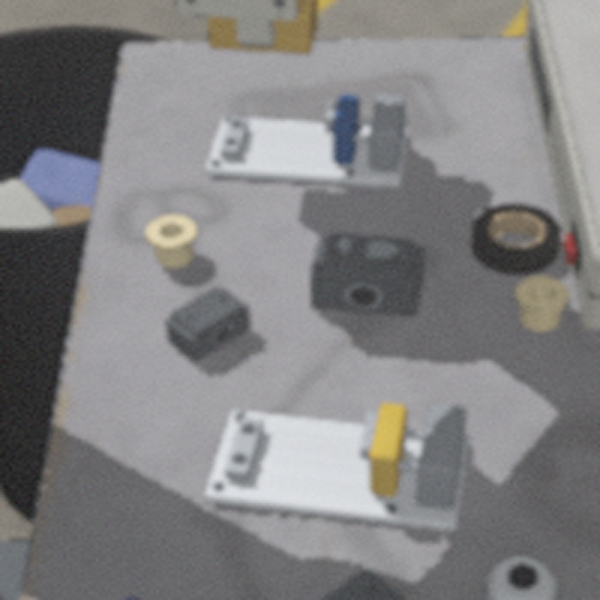

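The steel block stands upright on the bench between the nests, and both nests are empty with the jaws out. Tape and bushes are undisturbed. Next the brass goes into the yellow nest.

```bash
cat >> h.py <<'E'
def insert(N,y=.001,xt=.0015):
    c,s=np.cos(N[1]),np.sin(N[1])
    def loc(): p=np.array(manip.current_tool_pos()); d=p[:2]-N[0]; return np.array([c*d[0]+s*d[1],-s*d[0]+c*d[1],p[2]])
    manip.move_pose(at(N,-.014,.12,y),ori(N)); manip.servo_line(at(N,-.014,.045,y),vel=.15); manip.servo_line(at(N,-.014,.0285,y),vel=.04); manip.sleep(.2); st(N,"over")
    cmd=np.array([-.014,y,.0285])
    def go(v=.03,w=.1): manip.servo_line(at(N,cmd[0],cmd[2],cmd[1]),vel=v); manip.sleep(w)
    for x in (-.009,-.006,0,.004): cmd[0]=x; go(); st(N,"push")
    for i in range(14):
        e=np.array([xt,y,.0285])-loc()
        if abs(e[0])<.0004 and abs(e[2])<.001: break
        cmd+=np.clip(e*.8,-.002,.002); cmd[0]=min(cmd[0],.016); go()
    st(N,"pushed"); print("cmd",cmd)
    for z in (.026,.0235,.021,.0185,.016):
        for k in range(4):
            e=np.array([xt,y,z])-loc()
            if k and abs(e[0])<.0005 and abs(e[2])<.001: break
            cmd+=np.clip(e*.8,-.002,.0025); cmd[2]-=0; go(.03,.08)
        st(N,"z%.4f"%z)
        if loc()[2]-z>.003: print("STUCK",cmd); return False
    print("cmd",cmd); return True
def release(N):
    manip.servo_line(at(N,.002,ZG-.003,.001),vel=.03); manip.sleep(.2); st(N,"seated?")
    effector.open_jaws(); manip.sleep(.1); st(N,"open"); manip.servo_line(at(N,0,.10),vel=.2)
E
python3 - <<'E'
from h import *
print(insert(Y))
E
```

```text
over t23.42 nest xyz mm [-13.79   0.9   28.72] F nest [ 1.   0.8 -3.2] gap 0.0397
push t23.83 nest xyz mm [-8.94  1.03 28.49] F nest [ 0.2  0.6 -3.9] gap 0.0399
push t24.18 nest xyz mm [-7.18  0.9  28.2 ] F nest [-3.6  0.2 -1.7] gap 0.0400
push t24.63 nest xyz mm [-1.67  0.89 28.14] F nest [-6.5  0.5 -0.2] gap 0.0394
push t25.02 nest xyz mm [ 1.65  0.81 28.  ] F nest [-8.5 -0.1  0.9] gap 0.0398
pushed t25.02 nest xyz mm [ 1.65  0.81 28.  ] F nest [-8.5 -0.1  0.9] gap 0.0398
cmd [0.004  0.001  0.0285]
z0.0260 t25.35 nest xyz mm [ 1.48  0.93 26.38] F nest [-7.4 -0.3 -1. ] gap 0.0392
z0.0235 t25.68 nest xyz mm [ 1.43  0.98 24.31] F nest [-7.7  0.  -0.2] gap 0.0396
z0.0210 t26.35 nest xyz mm [ 1.59  0.91 21.37] F nest [-8.8 -0.8 -0.1] gap 0.0398
z0.0185 t26.68 nest xyz mm [ 1.43  1.02 19.26] F nest [-7.7 -0.8  0.3] gap 0.0396
z0.0160 t27.35 nest xyz mm [ 1.6   1.   16.37] F nest [-8.9  0.4  0.7] gap 0.0399
cmd [0.00400481 0.00132621 0.01687464]
True
```

Run:
```python
from h import *
manip.servo_line(at(Y,.004,.014,.001),vel=.03); st(Y,"floor")
release(Y)
manip.sleep(.1)
cv2.imwrite("pics/s2.png",cv2.resize(viewer.get_image("side")[230:340,200:360,::-1],(800,550),interpolation=2))
effector.open_jaws(); manip.move_pose(at(T,0,.09),ori(T)); manip.servo_line(at(T,0,.007),vel=.12); st(T,"down")
effector.close(40); manip.sleep(.2); st(T,"grip"); manip.servo_line(at(T,0,.12),vel=.15); st(T,"up")
```

```text
floor t27.60 nest xyz mm [ 2.23  0.88 14.87] F nest [-10.1   1.1   9.9] gap 0.0399
seated? t28.05 nest xyz mm [ 2.27  0.79 14.84] F nest [-9.3  2.9 20.6] gap 0.0400
open t29.12 nest xyz mm [ 2.02  1.   12.01] F nest [ 0.6 -1.1 -0.1] gap 0.0917
down t31.61 nest xyz mm [ 0.54 -0.46  7.46] F nest [-0.5 -0.8  0.2] gap 0.0915
grip t32.67 nest xyz mm [-0.05 -0.04  6.97] F nest [ 0.8 -0.4  0.4] gap 0.0400
up t33.57 nest xyz mm [ -1.06   0.21 118.97] F nest [-0.2 -0.1 -4. ] gap 0.0399
```

View pics/s2.png

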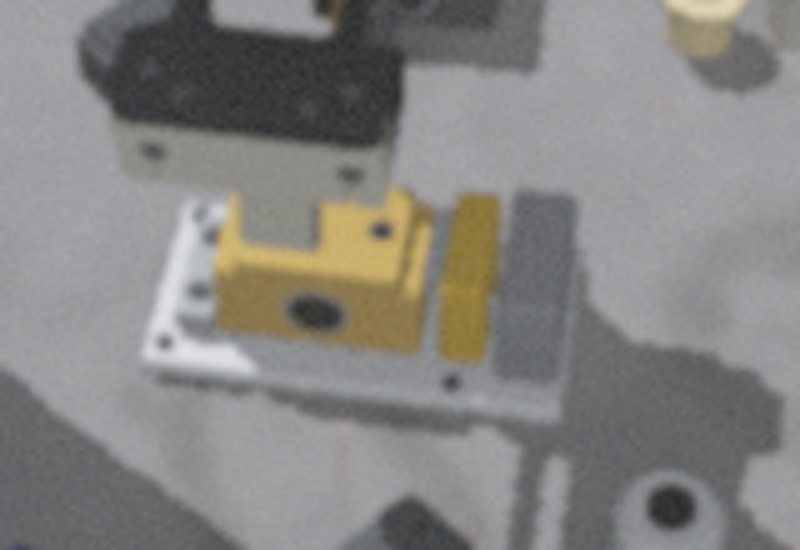

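The brass sits flat behind the stop and against the yellow jaw. I picked up the steel with its centre about 1.5 mm ahead of the TCP, because it was set down at +1.44 and gripped at -0.05. I'll shift the blue target by that amount.

Run:
```python
from h import *
N=(at(B,-.0015,0)[:2],B[1])
if insert(N):
    manip.servo_line(at(N,.004,.014,.001),vel=.03); st(N,"floor"); release(N)
```

```text
over t35.72 nest xyz mm [-13.81   1.06  28.66] F nest [-0.  -0.7 -4.6] gap 0.0400
push t36.13 nest xyz mm [-8.85  0.98 28.53] F nest [-0.2  0.1 -4.5] gap 0.0396
push t36.48 nest xyz mm [-7.27  0.95 28.15] F nest [-4.8 -0.2 -3.4] gap 0.0397
push t36.93 nest xyz mm [-1.84  0.87 28.04] F nest [-6.7  0.5 -0.9] gap 0.0399
push t37.32 nest xyz mm [ 1.39  0.9  27.86] F nest [-7.5  0.6 -1.5] gap 0.0397
pushed t37.32 nest xyz mm [ 1.39  0.9  27.86] F nest [-7.5  0.6 -1.5] gap 0.0397
cmd [0.004  0.001  0.0285]
z0.0260 t37.65 nest xyz mm [ 1.38  0.89 26.35] F nest [-7.7 -0.2 -1. ] gap 0.0401
z0.0235 t37.98 nest xyz mm [ 1.4   0.93 24.29] F nest [-7.7 -0.1 -0.9] gap 0.0394
z0.0210 t38.65 nest xyz mm [ 1.57  1.   21.3 ] F nest [-8.2 -0.1 -0.6] gap 0.0396
z0.0185 t38.98 nest xyz mm [ 1.46  1.01 19.26] F nest [-6.9  0.3 -0.8] gap 0.0398
z0.0160 t39.65 nest xyz mm [ 1.55  1.02 16.3 ] F nest [-8.2  0.3  0.2] gap 0.0399
cmd [0.0042567  0.00122214 0.01697019]
floor t39.90 nest xyz mm [ 2.16  0.98 14.63] F nest [-10.5   0.3  11.9] gap 0.0397
seated? t40.35 nest xyz mm [ 2.24  1.01 14.58] F nest [-11.5  -0.7  27.5] gap 0.0399
open t41.42 nest xyz mm [ 2.01  0.99 12.01] F nest [ 0.6  0.5 -1.2] gap 0.0919
```

Both inserts went cleanly. I'll verify both nests from the same wrist views as at the start.

Run:
```python
from h import *
q=down(0.)
H={"b":[(241.24,179.71),(277.13,184.6)],"y":[(220.43,193.77),(255.41,200.05)]}; O={"b":B,"y":Y}; out=[]
for n,p in (("b",[.52,-.03,.226]),("y",[.56,-.335,.226])):
    manip.move_pose(p,q); manip.sleep(.4)
    c=viewer.get_calibration("wrist"); im=viewer.get_image("wrist"); g=im.max(2).astype(float); hp=[]
    for u,v in H[n]:
        for _ in range(4):
            u0,v0=int(round(u)),int(round(v)); w=g[v0-5:v0+6,u0-5:u0+6]; k=np.clip(np.median(w)-15-w,0,None); YY,X=np.mgrid[-5:6,-5:6]
            k=k*(X**2+YY**2<=18); u,v=u0+(k*X).sum()/k.sum(),v0+(k*YY).sum()/k.sum()
        hp.append((u,v))
    P=onplane(hp,c,1,.048); d=P[1]-P[0]; m=P.mean(0)[:2]-O[n][0]; a=O[n][1]
    print(n,"sep",np.linalg.norm(d).round(4),"nest dx dy mm",(1e3*np.array([np.cos(a)*m[0]+np.sin(a)*m[1],-np.sin(a)*m[0]+np.cos(a)*m[1]])).round(2),"dyaw",(np.arctan2(d[1],d[0])-a).round(4))
    out.append(cv2.resize(im[130:230,160:360,::-1],(600,300),interpolation=2))
cv2.imwrite("pics/fin.png",np.vstack(out)); print(manip.current_clock())
```

```text
b sep 0.038 nest dx dy mm [-0.17 -0.46] dyaw -0.0026
y sep 0.0379 nest dx dy mm [-0.04 -0.78] dyaw -0.0033
45.5333
```

View pics/fin.png

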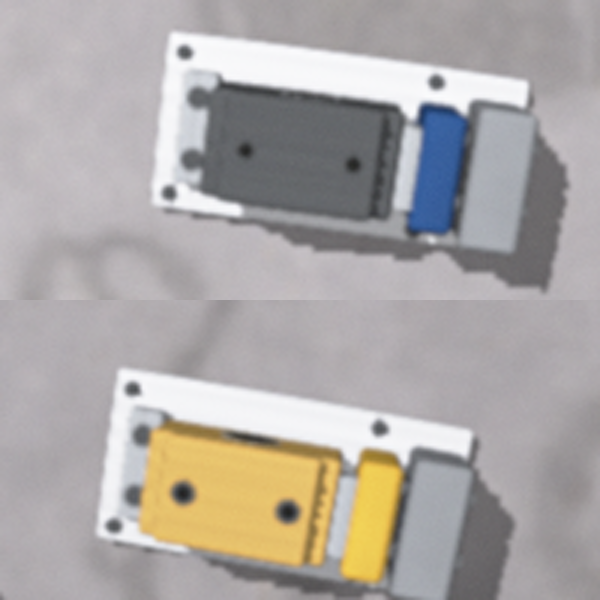

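The steel is in the blue nest and the brass in the yellow, each within 1 mm of where the other block sat and square. Handing in.

```bash
python3 -c "
from bench import manip
print(manip.hand_in())"
```

```text
the job is handed in; nothing more can be done
None
```

The blocks are swapped and the job is handed in, though it returned no verdict: brass is clamped in the yellow nest and steel in the blue, each measured within 1 mm of home and square, at 45.5 s when last checked.

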